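Lock the glass rack and present the notched viewing glass label up

TASK

Push the locking pin fully home through the hole in the rack's boss and let go of it. Then draw out the viewing glass that has the small corner notch, holding it by its dark clear part (the notch marks the frosted, labelled end), and hold it about 20 cm over the job pad with the label side tipped up to 45 degrees or flatter and the long edges level. Finish while still holding it there, motionless; leave the pin in, and the unnotched glass in its slot and the things round about where they are.

Things in the scene. Friction and masses are not known exactly. Their poses are not given: they have to be found in the camera images.
- pin_grip (a point): centre of the grip of the steel locking pin, which starts upright in a hole in a fixed aluminium block (44 x 44 x 40 mm), this point 66 mm over the table. Grip: cylinder 16 mm across, reaching 18 mm above and 22 mm below this point. z up along the pin. It is drawn straight up at least 34 mm to clear the block
- pin_tip (a point): lower end of the pin, on its axis, 60 mm below pin_grip, 6 mm over the table at the start
- pin: the same pin, 80 g; origin at its lower end, z up along it. From there up: shank 10 mm across and 34 mm long with a tapered foot, collar 22 mm across and 4 mm thick, grip 40 mm long
- rack_hole (a point): centre of the mouth of the vertical hole, 14 mm across, chamfered, 36 mm deep, in the rack's boss, a 36 mm steel cube at one end of the rack, 40 mm over the table. The pin is home when its collar rests on the boss (tip 34 mm below the mouth). Axes parallel to the rack's, z up
- rack: the fixed steel rack, at any yaw; origin at table height under the middle of its base (140 x 110 x 8 mm). Two slots run along its x at y = -34 and +34 mm, between cheeks whose tops are 28 mm over the table; in each a glass stands on a long edge. The boss with the hole is at x = +105 or -105 mm, y = 0 (it varies); a low foot, 21 mm high, is at the other end
- plate_center (a point): centre of the notched viewing glass, 130 x 60 x 9 mm, 160 g, in one of the rack's slots; at the start 38 mm and its top edge 68 mm over the table. x along it to the frosted end, z up as it stands, y square out of the label's face: label up means y points up. Frosted from x = +30 to +65 mm, clear (dark green, unfrosted) from -65 to +30 mm. Drawn straight up 25 mm or more to clear the cheeks
- plate: the same notched glass; origin at the middle of its lower long edge, axes as plate_center. A 12 x 12 mm notch is cut from the top corner of the frosted end; a plain 26 x 34 mm label is on that end's +y face only. Seen from the label side as it stands, the notch is at the upper left
- spare_center (a point): centre of the other viewing glass, of the same size and frosted at one end, but without notch or label, in the other slot, 68 mm from the first; it stays there
- pad_top (a point): middle of the top face of the dark rectangular job pad, 210 x 153 x 16 mm, flat on the table, 16 mm over it
- soapstone: bystander: a stick of soapstone 100 mm long on the table
- calliper: bystander: a steel calliper 220 mm long on the table
- tape_measure: bystander: a tape measure 72 mm long and 73 mm high on the table
Not all that is in view belongs to the job. Leave any yellow look-alike of the plate alone.

How it is judged (in metres and radians):
On the way, in this order (a step that is already met when the one before it is completed fails the run):
1. the pin is fully home in the boss and let go (horizontal distance between pin_tip and rack_hole below 0.006 m and z of pin_tip in the frame of rack_hole below -0.029 m and angle between pin_tip's own z axis and vertical below 0.15 rad and contact force between the fingers and pin below 0.2 N), for 0.2 s.
2. the notched glass is lifted out of the rack, the pin staying home (all of step 1 and height (world z) of plate_center above 0.11 m), for 0.1 s.
At the end, for the whole second after the job is handed in: Pin home (tip 29 mm or more in the hole), let go. Notched glass still in the fingers, grasp point 10 mm or more short of the frosting, centre 150 to 300 mm up and within 75 mm of the pad's middle, label normal within 1.0 rad of up, long edges level to 0.27 rad. Other glass within 20 mm of its start (all of step 1 and height (world z) of plate_center between 0.15 and 0.3 m and horizontal distance between plate_center and pad_top below 0.075 m and angle between plate_center's own y axis and vertical below 1 rad and angle between plate_center's own x axis and vertical between 1.3 and 1.84 rad and x of the grasp point in the frame of plate_center below 0.02 m and contact force between the fingers and plate above 1 N and linear speed of plate below 0.03 m/s and distance of spare_center from where it was at the start of the episode below 0.02 m); the arm keeps its last pose, push and grip.
It fails at once if the unnotched glass is pulled or knocked out of its slot (moved more than 20 mm) (distance of spare_center from where it was at the start of the episode above 0.02 m).
It fails at once if a bystander is moved more than 30 mm (distance of any of soapstone, calliper, tape_measure from where it was at the start of the episode above 0.03 m).
It also fails if it takes over 48 s, if anything falls off the work surface, if the arm or the gripper's body presses on something with over 40 N, if the wrist force passes 120 N, or if a joint passes its speed limit or range.

ROBOT

A 6-joint arm with a two-finger parallel gripper is mounted at the origin on the work surface; the furniture and walls round the work are solid. World frame = base frame: x ahead of the robot, y to its left, z up, the work surface at z = 0. Lengths are in mm, angles in rad, forces in N, time in s.
With the tool pointing down it reaches from about 350 to 775 mm from the base axis. Payload 7.3 kg.
Tool frame: the origin (TCP) lies at the centre of the arm's flange, where the gripper is bolted on; the fingertips stand 178 mm ahead of it and the grasp point (between the pads) lies 159 mm ahead of it; z points along the fingers, y is the direction in which the jaws open and shut (so a half turn about z gives the same grasp; the last joint's range is limited). The gripper opens to 92 mm and grips with 3 to 60 N. Pads are 19 mm wide; open, the fingers measure 130 mm over their backs; the gripper's body (75 mm by 190 mm) begins 47 mm behind the grasp point.
Start: joints at [-1.468, 0.342, 1.524, -0, 1.275, -0.146], TCP at [129.297, -508.832, 404.741] pointing down, gripper open.
Joint ranges: [-2.53, 2.53], [-0.77, 2.02], [0.04, 2.7], [-1, 4.14], [0.28, 2.66], [-3.11, 3.11]. Speed limits (rad/s): [2.57, 2.57, 3.14, 3.14, 3.14, 3.14].

INTERFACE

Orientations are given as [roll, pitch, yaw] about the fixed x, y, z axes, in that order (R = Rz(yaw) Ry(pitch) Rx(roll)).
In Python, from plant import get_obs, capture, close_job gives the robot as it stands. The module is installed in compiled form; this text tells all that it offers.
- The arm moves only by the shell command python3 -m pendant 'ROWS'. ROWS is JSON, a list of rows, each a list of 3 entries, a list of its own where there are three numbers: the shift along the tool's x, y, z in m, then the turn, a rotation vector about the tool's x, y, z in rad, then the finger opening in m, from 0 to 0.0918. In form: [[[tx, ty, tz], [wx, wy, wz], fingers], ...]. A call has 1 to 10 rows; each row is the pose to reach, as a shift and turn from the pose commanded when the call began, along the tool's axes at that moment; what a row does not reach only later rows make up. A row lasts 1/12 s, in which the tool goes at most 41.7 mm and 7.16 degrees, less where a joint would pass 70% of its speed; a pose out of reach is approached as far as the arm can. A call with a gripper value outside its range is refused whole. The fingers move at their own pace and stop on an object; the grip force is fixed at half the most. Time passes only in rows, so rows that repeat a pose let the fingers close. It gives the time, the measured TCP pose, the force and the opening at its end, in the units of the state.
- get_obs(): the state, without advancing time (a new reading comes with each control period).
- capture(name): name is "side" or "top"; returns a dict with "color" (480x640x3 uint8, red, green, blue), "mtx" (3x3 intrinsics, pixels), "rvec" (rotation vector, rad) and "tvec" (3), from world to camera coordinates, as OpenCV has them. Camera axes: x right, y down, z forward; pixel columns grow to the right and rows downward; lengths in mm; the calibration is good to about 2 mm. A picture is of the moment at which its call begins. There is no depth.
- close_job(): hands the job in, once; it reports no verdict.
The state is a dict: "time": time; "joint_positions": joint angles; "dq": joint speeds; "tau": joint torques, N m; "tool_pos": TCP position; "tcp_rot": TCP orientation; "contact_force": force on the tool from outside, world axes, zero at the start; "moment": the same for the moment, N m; "grip_width": finger opening in mm.
Only numpy, scipy, OpenCV 4.12 (cv2) and the standard library are available. Lean on these libraries where they do the work, as an engineer would, in place of code of your own. Each camera call takes 0.05 s, during which the arm holds its last target. There are 200 camera calls.

## Working session

There is one attempt and no reset: what is moved stays moved. The work goes in short steps, Python scripts to look and compute and a shell command to move; the robot and the scene stay as the last step left them, time stands still between calls to the robot, and variables do not carry over. Pictures are saved under pics/ and viewed, about 8 in all and at most 12, crops included, and the job is handed in when it is done.

```bash
mkdir -p pics; ls; cat > h.py <<'E'
import numpy as np, cv2
from plant import get_obs, capture
def cam(n):
    c=capture(n); R=cv2.Rodrigues(np.array(c["rvec"],float))[0]; return c,R
def save(c,name,crop=None,s=1):
    im=c["color"][:,:,::-1]
    if crop: x0,y0,x1,y1=crop; im=im[y0:y1,x0:x1]
    cv2.imwrite("pics/"+name,cv2.resize(im,None,fx=s,fy=s,interpolation=cv2.INTER_CUBIC))
def ray(c,uv):
    R=cv2.Rodrigues(np.array(c["rvec"],float))[0]; t=np.array(c["tvec"],float).reshape(3)
    d=np.linalg.solve(np.array(c["mtx"],float),[uv[0],uv[1],1.]); return -R.T@t,(R.T@d)/np.linalg.norm(d)
def onz(c,uv,z):
    o,d=ray(c,uv); return o+d*(z-o[2])/d[2]
def tri(ca,ua,cb,ub):
    o1,d1=ray(ca,ua);o2,d2=ray(cb,ub)
    A=np.stack([d1,-d2],1); s=np.linalg.lstsq(A,o2-o1,rcond=None)[0]
    p,q=o1+s[0]*d1,o2+s[1]*d2; return (p+q)/2,np.linalg.norm(p-q)
def proj(c,P):
    return cv2.projectPoints(np.array(P,float).reshape(-1,3),np.array(c["rvec"],float),np.array(c["tvec"],float),np.array(c["mtx"],float),None)[0].reshape(-1,2)
E
python3 - <<'E'
from h import *
import pickle
for n in("top","side"):
    c,R=cam(n); save(c,n+"0.png"); pickle.dump(c,open(n+"0.pkl","wb")); print(n,c["mtx"][0],ray(c,(320,240)))
print(get_obs())
E
```

```text
pics
top [464.43753555   0.         320.0895417 ] (array([ 285.96752187,    9.28476629, 1423.64561026]), array([ 0.15099221, -0.01397492, -0.98843617]))
side [555.62583954   0.         322.8728156 ] (array([  477.5259803 , -1201.82170196,   767.66702622]), array([ 0.00319363,  0.86016635, -0.51000359]))
{'time': 0.1, 'joint_positions': array([-1.46798282e+00,  3.42647762e-01,  1.52489122e+00, -8.67173794e-06,
        1.27536674e+00, -1.46040441e-01]), 'dq': array([-2.94851106e-03, -2.82892220e-03, -3.64360297e-03,  9.28022104e-04,
        2.05767390e-05,  1.02713319e-03]), 'tau': array([ 3.44910295e-03, -4.32002842e+01, -2.44696462e+01,  7.19509763e-02,
        5.26475371e-02, -5.97104872e-05]), 'tool_pos': array([ 129.29270266, -508.71924831,  404.12760166]), 'tcp_rot': array([-3.14029236e+00, -1.82875288e-04,  2.48856364e-01]), 'contact_force': array([ 0.03678409, -0.58356783, -0.30658463]), 'moment': array([-0.00198202, -0.04400752, -0.01208679]), 'grip_width': 91.61885009531048}
```

View pics/top0.png

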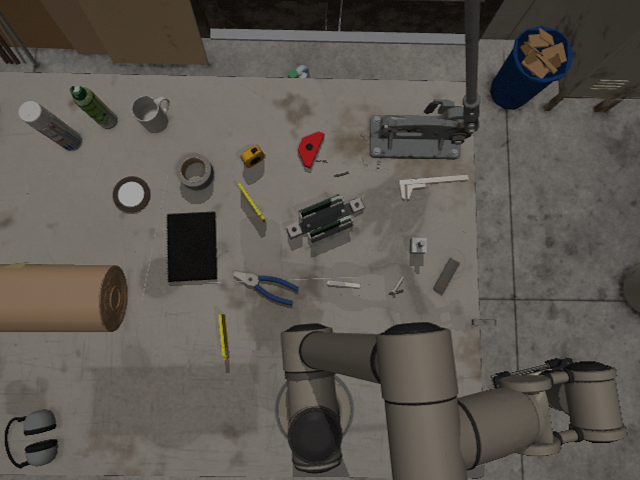

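View pics/side0.png

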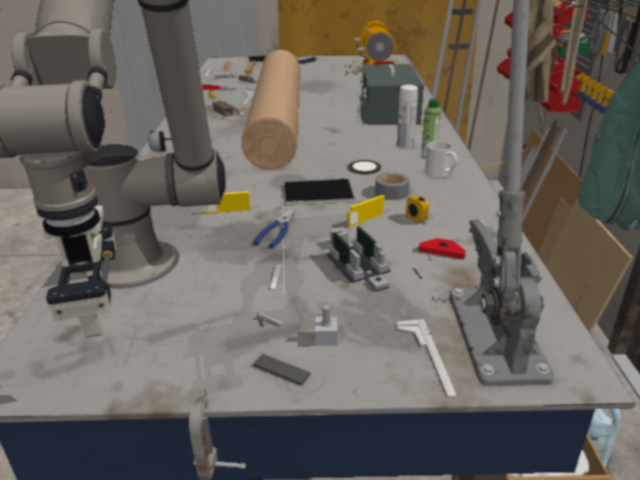

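Top view: the rack is at about (327,218), with its boss at one end, either (293,230) or (357,205). The pin block is at (418,245) and the pad at (192,247). The yellow plates at (251,202) and (223,337) are look-alikes. In the side view the rack is at (358,258) and the pin at (326,320). Next is a close composite crop.

```bash
python3 - <<'E'
import pickle; from h import *
t=pickle.load(open("top0.pkl","rb"));s=pickle.load(open("side0.pkl","rb"))
f=lambda c,x,y,w,h,k:cv2.resize(c["color"][y:y+h,x:x+w,::-1],(w*k,h*k),interpolation=cv2.INTER_CUBIC)
a=f(t,280,185,100,65,4); b=f(t,385,205,75,65,4)[:,:300]
c=f(s,318,215,80,80,4); d=f(s,290,290,60,60,5)
W=np.zeros((600,800,3),np.uint8); W[:260,:400]=a; W[:260,420:720]=b; W[270:590,:320]=c; W[270:570,420:720]=d
cv2.imwrite("pics/c0.png",W)
E
```

```text
(no output)
```

View pics/c0.png

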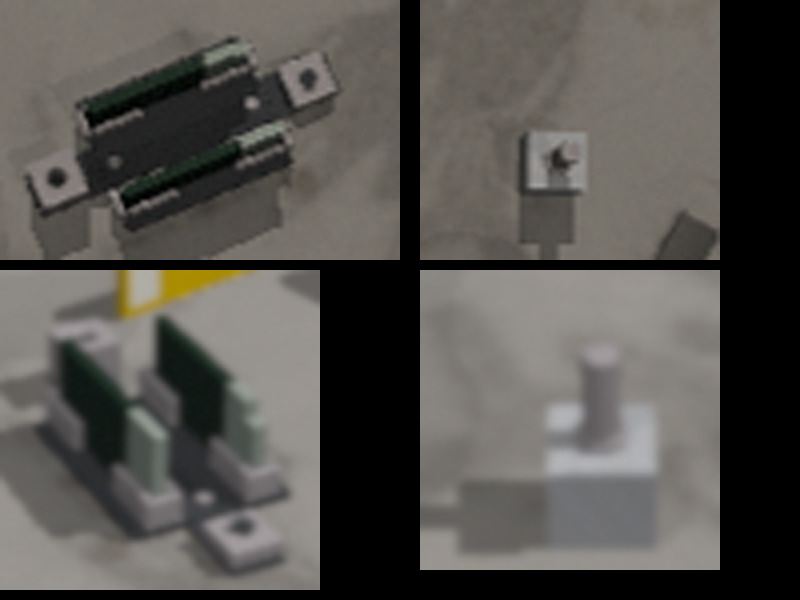

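The close crop shows the notch on the upper glass in the top view (farther from the robot). Its frosted end points to -y, so the label faces roughly +x. In the side view the tall boss is at the +y end (about (339,300-ish) in the crop, top view (294,229)). The low foot is at top view (357,204). Now I'll measure by masks.

```bash
python3 - <<'E'
import pickle; from h import *
t=pickle.load(open("top0.pkl","rb"));s=pickle.load(open("side0.pkl","rb"))
def up(c,x,y,w,h,k=8):
    g=cv2.resize(c["color"][y:y+h,x:x+w],None,fx=k,fy=k,interpolation=cv2.INTER_CUBIC); return g, lambda p:((np.array(p)+.5)/k-.5+[x,y])
def blob(c,x,y,w,h,fn,near,name):
    g,f=up(c,x,y,w,h); m=fn(g.astype(int)).astype(np.uint8)
    cs,_=cv2.findContours(m,cv2.RETR_EXTERNAL,cv2.CHAIN_APPROX_NONE)
    cs=[q for q in cs if cv2.contourArea(q)>60]
    q=max(cs,key=cv2.contourArea); r=cv2.minAreaRect(q); mm=cv2.moments(q)
    print(name,"cen",f([mm['m10']/mm['m00'],mm['m01']/mm['m00']]).round(2),"rect",f(r[0]).round(2),np.round(np.array(r[1])/8,1),round(r[2],1)); return f(r[0]),f(cv2.boxPoints(r))
L=lambda T:(lambda g:g.sum(2)/3>T)
G=lambda c,x,y,w,h:print(c["color"][y:y+h,x:x+w].mean(2).astype(int))
print("boss");G(t,286,221,17,18);print("foot");G(t,349,196,17,17);print("block");G(t,409,236,20,20)
print("boss side");G(s,326,225,26,26)
E
```

```text
boss
[[109 104 103 102 102 102 104 103 107 112 112 114 102  78  81  77  58]
 [103 101 104 104 104 105 103 104 108 117 121 122 107  78  70  53  46]
 [103 102 103 103 103 102 107 118 125 125 125 125 109  70  47  35  33]
 [102 103 103 103 107 116 123 125 126 125 126 125 104  47  42  33  35]
 [103 107 115 118 127 126 126 126 125 124 124 127 112  70  43  34  34]
 [113 124 124 127 126 128 126 116 114 124 128 125 126 100  44  40  29]
 [111 122 123 124 124 120  94  64  64  83 116 130 128 114  72  40  29]
 [ 93  97 128 126 125 109  62  39  42  52  87 120 127 121  89  40  30]
 [ 67  66 109 128 126 103  50  29  28  35  73 113 126 125 110  68  32]
 [ 89  61 103 131 130 106  48  25  26  31  86 127 127 127 113  70  30]
 [ 88  39  88 130 128 121  98  67  51  88 119 126 127 128 129 101  31]
 [ 95  53  59 108 129 127 123 118 116 121 125 127 127 130 134 110  47]
 [108  85  40  92 130 129 127 125 128 129 128 130 124 104  82  55  37]
 [116 100  50  62 115 130 129 128 131 133 119  87  68  52  41  44  47]
 [116 101  60  43  93 134 132 134 121  84  58  47  39  45  66  78  77]
 [116 103  63  26  64  98  96 
[... 5248 characters left out ...]
21  21  25
   33  39  48  67  95 120 133 133]
 [ 97  97  98 101 102  97  80  53  30  22  19  19  21  19  20  19  20  22
   25  32  40  52  76 107 127 127]
 [ 97  96  96  99 101  99  83  58  33  21  19  20  18  19  19  19  19  20
   22  26  32  41  58  84 103 104]
 [ 99  98  97  97  99  98  89  69  46  30  22  19  20  19  19  20  20  19
   21  21  27  33  43  58  71  72]
 [109 110 106 100  95  94  94  85  66  43  27  22  19  19  20  20  21  19
   18  20  22  28  34  43  55  62]
 [129 128 120 107  94  89  93  94  84  63  42  27  21  21  20  20  20  20
   20  19  21  23  29  50  74  92]
 [139 137 127 110  93  85  86  94  93  82  60  38  26  21  20  20  19  20
   19  19  20  21  30  59  95 121]]
```

```bash
python3 - <<'E'
import pickle; from h import *
t=pickle.load(open("top0.pkl","rb"));s=pickle.load(open("side0.pkl","rb"))
def dark(c,x,y,w,h,T):
    g=c["color"][y:y+h,x:x+w].mean(2); W=np.clip(T-g,0,None); yy,xx=np.mgrid[y:y+h,x:x+w]; return np.array([(W*xx).sum(),(W*yy).sum()])/W.sum()
b=dark(t,290,226,7,7,118); f=dark(t,353,201,7,8,118)
B=onz(t,b,40);F=onz(t,f,21); print("hole px",b,f,"B",B,"F",F,"dist",np.linalg.norm((B-F)[:2]))
print("boss tri",tri(t,b,s,(340.3,231)))
# side foot hole
g=s["color"][270:292,366:388].mean(2).astype(int); print(g)
C=(B+F)/2; u=(F-B)[:2]; u/=np.linalg.norm(u); n=np.array([-u[1],u[0]]); print("rack c",C[:2],"yaw(boss->foot)",np.arctan2(u[1],u[0]),"n",n)
P=[]; 
for sg in(1,-1):
  for a in(-65,65):
    for w in(-4.5,4.5): P.append([*(C[:2]+u*a+n*(34*sg+w)),68])
P.append([*B[:2],40]);P.append([*F[:2],21])
# pin block: side-lit top face limits: cols 411.6..426.4 rows 237.6..251.6
K=onz(t,(418.9,244.5),40); print("block centre",K)
gt=tri(t,(422.2,242.6),s,(326.4,306.6)); print("grip top tri",gt)
P.append([*K[:2],40]);P.append([*K[:2],84])
# pad
m=(t["color"].max(2)<45).astype(np.uint8); m[:, :160]=0;m[:,225:]=0;m[:205]=0;m[290:]=0
cs=max(cv2.findContours(m,0,1)[0],key=cv2.contourArea); r=cv2.minAreaRect(cs); bp=np.array([onz(t,p,16) for p in cv2.boxPoints(r)]); print("pad",r,bp.mean(0),np.linalg.norm(bp[0]-bp[1]),np.linalg.norm(bp[1]-bp[2]))
W=np.zeros((600,800,3),np.uint8)
def put(c,x,y,w,h,k,X,Y):
    im=cv2.resize(c["color"][y:y+h,x:x+w,::-1],(w*k,h*k),interpolation=cv2.INTER_CUBIC)
    for p in proj(c,P): cv2.circle(im,tuple(int(v) for v in ((p-[x,y]+.5)*k)),2,(0,0,255),-1)
    W[Y:Y+h*k,X:X+w*k]=im
put(t,280,185,100,65,4,0,0);put(t,395,225,45,40,6,420,0);put(s,318,215,80,80,4,0,270);put(s,295,295,60,60,5,420,270)
cv2.imwrite("pics/c1.png",W)
E
```

```text
hole px [293.70086267 229.04126836] [356.54986761 204.40305972] B [529.57743609  69.61171966  40.        ] F [ 613.33292511 -122.11719228   21.        ] dist 209.22465823364018
boss tri (array([532.9893194 ,  69.84195752,  39.4116587 ]), np.float64(6.526280784977418))
[[ 61  79  92  92  80  63  50  47  48  50  57  67  78  91 102 107 109 109
  106 102  97  89]
 [ 80 107 124 125 108  81  55  47  47  47  50  56  70  87 100 102 100  98
   93  84  78  74]
 [ 82 106 123 126 111  84  59  50  47  47  48  52  63  80  90  89  81  77
   74  75  80  88]
 [ 74  85  96  99  89  73  59  54  54  53  51  51  60  69  76  76  75  83
   92 100 109 121]
 [ 69  70  74  76  73  66  63  62  62  63  62  65  74  89  98 101 104 113
  123 129 134 139]
 [ 68  67  68  68  68  67  68  72  80  88  93  95 104 121 132 136 135 135
  137 139 141 142]
 [ 65  65  66  68  75  85  96 105 112 117 117 113 113 123 135 144 147 144
  142 140 141 142]
 [ 61  65  74  90 105 120 133 140 139 130 114  99  93  98 112 132 145 149
  145 142 142 142]
 [ 62  69  86 112 132 145 151 149 140 121  97  78  73  75  89 116 140 151
  150 146 143
[... 952 characters left out ...]
9  85  81  76  68  65  71  79  82  78  74  73  74  76  82
   89  95 106 115]
 [123 119 112  99  90  86  83  79  73  69  71  74  75  79  85  91  96 105
  112 115 120 124]
 [126 124 119 109 101  98  98  96  93  89  87  90  95 101 107 111 115 119
  122 122 124 124]]
rack c [571.4551806  -26.25273631] yaw(boss->foot) -1.1589372223655228 n [0.91637818 0.40031366]
block centre [ 488.23863606 -309.17256957   40.        ]
grip top tri (array([ 489.63133595, -309.12442026,   82.3574938 ]), np.float64(3.592928439381802))
pad ((191.04281616210938, 246.54051208496094), (68.22368621826172, 49.2587776184082), 88.40885925292969) [475.79951511 381.9439945   16.        ] 150.76319679310868 210.33089750003506
```

View pics/c1.png

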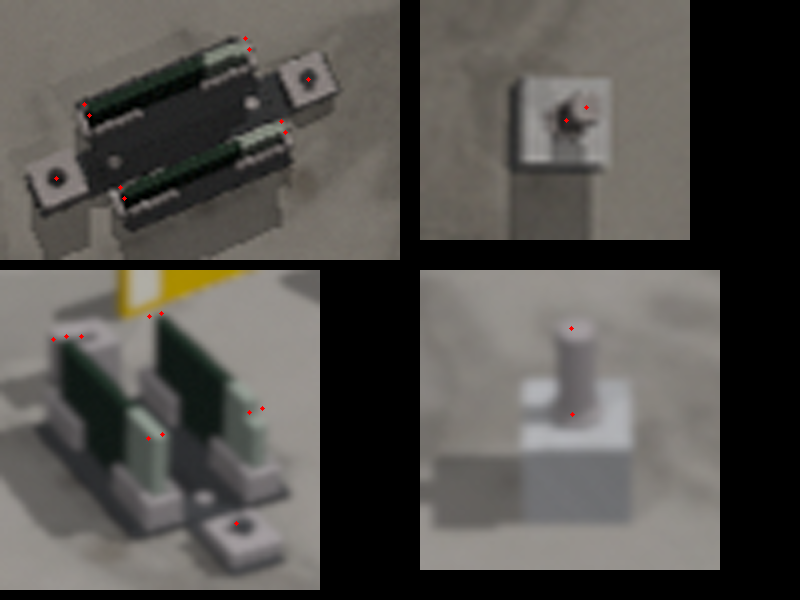

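Checks agree. Hole to hole is 209 mm (210 expected), the boss mouth triangulates to z 39.4, the grip top to z 82, and the pad to 151x210. The side camera reads about 2-3 mm further +x than the top camera for both pin and rack, so I'll take pin (489.5,-309) and hole (531,69.7). I'm now moving above the pin with the jaws along the rack normal (yaw 1.982).

```bash
python3 -m pendant '[[[0.04,-0.0105,0],[0,0,-0.12],0.08],[[0.08,-0.021,0],[0,0,-0.24],0.07],[[0.12,-0.032,0],[0,0,-0.36],0.06],[[0.16,-0.042,0],[0,0,-0.48],0.06],[[0.2,-0.053,0],[0,0,-0.6],0.06],[[0.24,-0.063,0],[0,0,-0.72],0.06],[[0.28,-0.074,0],[0,0,-0.84],0.06],[[0.32,-0.084,0],[0,0,-0.96],0.06],[[0.36,-0.095,0],[0,0,-1.08],0.06],[[0.398,-0.105,0],[0,0,-1.2],0.06]]' && python3 -m pendant '[[[0,0,0.02],[0,0,-0.12],0.06],[[0,0,0.05],[0,0,-0.24],0.06],[[0,0,0.08],[0,0,-0.36],0.06],[[0,0,0.11],[0,0,-0.48],0.06],[[0,0,0.115],[0,0,-0.533],0.06],[[0,0,0.115],[0,0,-0.533],0.06],[[0,0,0.115],[0,0,-0.533],0.06]]'
python3 -c "
from h import *
o=get_obs();print(o['tool_pos'],o['tcp_rot'],o['joint_positions'])"
```

```text
time: 0.93
tool_pos: [490.9, -307.4, 404.4]
tcp_rot: [-3.141, -0.0, 1.455]
contact_force: [0.7, -1.2, -0.1]
grip_width: 60.3
time: 1.52
tool_pos: [489.3, -309.2, 289.5]
tcp_rot: [-3.141, -0.001, 1.98]
contact_force: [0.2, -1.2, 0.6]
grip_width: 60.0
[ 489.28874566 -309.153048    289.46915193] [-3.14124304e+00 -5.87682138e-04  1.97982621e+00] [-6.95881893e-01  5.49840390e-01  1.52786577e+00 -5.52916910e-05
  1.06456860e+00 -1.10488505e+00]
```

```bash
python3 -m pendant '[[[0,0,0.025],[0,0,0],0.06],[[0,0,0.045],[0,0,0],0.06],[[0,0,0.06],[0,0,0],0.06],[[0,0,0.0645],[0,0,0],0.06],[[0,0,0.0645],[0,0,0],0.06]]' && python3 -m pendant '[[[0,0,0],[0,0,0],0.03],[[0,0,0],[0,0,0],0.02],[[0,0,0],[0,0,0],0.012],[[0,0,0],[0,0,0],0.006],[[0,0,0],[0,0,0],0.006],[[0,0,0],[0,0,0],0.006]]'
python3 - <<'E'
from h import *
a,_=cam("side");b,_=cam("top")
W=np.zeros((480,760,3),np.uint8)
W[:,:360]=cv2.resize(a["color"][245:365,280:370,::-1],(360,480),interpolation=2); W[:400,360:]=cv2.resize(b["color"][195:295,370:470,::-1],(400,400),interpolation=2)
cv2.imwrite("pics/c2.png",W)
E
```

```text
time: 1.93
tool_pos: [489.2, -309.2, 225.3]
tcp_rot: [-3.141, -0.0, 1.98]
contact_force: [-0.0, 0.4, 0.5]
grip_width: 59.9
time: 2.43
tool_pos: [489.2, -309.1, 225.6]
tcp_rot: [3.141, 0.001, 1.982]
contact_force: [-0.2, -0.0, 0.0]
grip_width: 24.5
```

View pics/c2.png

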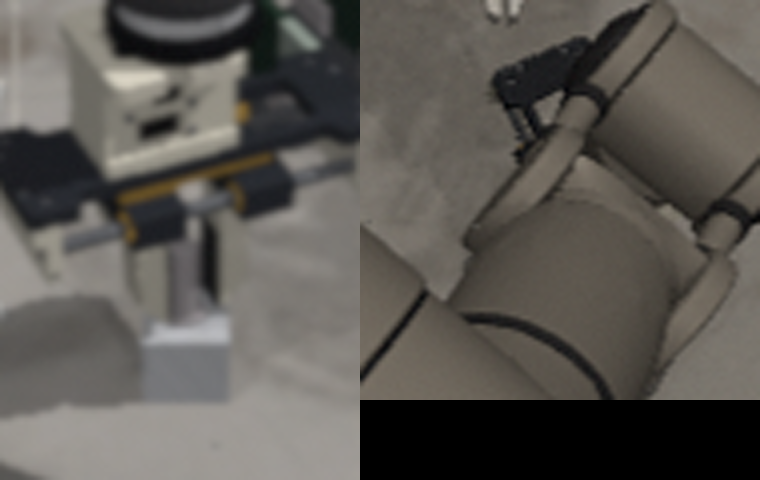

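The side view shows the pin between the fingers at about (326,318); the jaws are still closing.

```bash
python3 -m pendant '[[[0,0,0],[0,0,0],0.006],[[0,0,0],[0,0,0],0.006],[[0,0,0],[0,0,0],0.006],[[0,0,0],[0,0,0],0.006],[[0,0,0],[0,0,0],0.006],[[0,0,0],[0,0,0],0.006]]' && python3 -m pendant '[[[0,0,-0.012],[0,0,0],0.006],[[0,0,-0.025],[0,0,0],0.006],[[0,0,-0.045],[0,0,0],0.006],[[0,0,-0.07],[0,0,0],0.006],[[0,0,-0.09],[0,0,0],0.006],[[0,0,-0.09],[0,0,0],0.006],[[0,0,-0.09],[0,0,0],0.006]]'
```

```text
time: 3.03
tool_pos: [489.2, -309.1, 225.3]
tcp_rot: [3.142, 0.0, 1.982]
contact_force: [-0.6, 1.1, 2.0]
grip_width: 15.1
time: 3.62
tool_pos: [489.2, -309.1, 315.7]
tcp_rot: [3.141, 0.002, 1.982]
contact_force: [-0.0, 0.9, -1.6]
grip_width: 15.5
```

```bash
python3 -m pendant '[[[0.03,0.0172,-0.015],[0,0,0],0.006],[[0.063,0.0362,-0.02],[0,0,0],0.006],[[0.096,0.055,-0.02],[0,0,0],0.006],[[0.13,0.0745,-0.02],[0,0,0],0.006],[[0.163,0.0936,-0.02],[0,0,0],0.006],[[0.197,0.113,-0.02],[0,0,0],0.006],[[0.23,0.132,-0.02],[0,0,0],0.006],[[0.264,0.152,-0.02],[0,0,0],0.006],[[0.3,0.1724,-0.02],[0,0,0],0.006],[[0.3305,0.1898,-0.01],[0,0,0],0.006]]' && python3 -m pendant '[[[0,0,0.02],[0,0,0],0.006],[[0,0,0.035],[0,0,0],0.006],[[0,0,0.045],[0,0,0],0.006],[[0,0,0.045],[0,0,0],0.006],[[0,0,0.045],[0,0,0],0.006]]'
python3 - <<'E'
from h import *
import pickle
o=get_obs();print(o['tool_pos'],o['tcp_rot'],o['joint_positions'])
a,_=cam("side");b,_=cam("top"); pickle.dump((a,b),open("h1.pkl","wb"))
P=o['tool_pos']-[0,0,159+60]; print(proj(a,[P,P+[0,0,60],[531,69.7,40]]),proj(b,[P]))
W=np.zeros((480,800,3),np.uint8)
W[:,:400]=cv2.resize(a["color"][190:270,310:377,::-1],(400,480),interpolation=2); W[:400,400:]=cv2.resize(b["color"][180:280,240:340,::-1],(400,400),interpolation=2)
cv2.imwrite("pics/c3.png",W)
E
```

```text
time: 4.45
tool_pos: [531.0, 72.2, 324.9]
tcp_rot: [3.141, -0.0, 1.982]
contact_force: [0.9, -0.2, -0.6]
grip_width: 15.3
time: 4.87
tool_pos: [531.0, 69.4, 279.2]
tcp_rot: [-3.139, -0.001, 1.981]
contact_force: [-0.3, 0.6, -0.9]
grip_width: 15.5
[530.98689778  69.36710917 279.20792033] [-3.13935397e+00 -9.19328699e-04  1.98109291e+00] [-1.32351481e-02  4.94498606e-01  1.66401637e+00 -9.83277960e-05
  9.85496389e-01 -4.23478342e-01]
[[338.34976936 224.45678045]
 [338.39133339 204.01040155]
 [338.33593984 231.09249424]] [[293.52202751 227.39468937]]
```

View pics/c3.png

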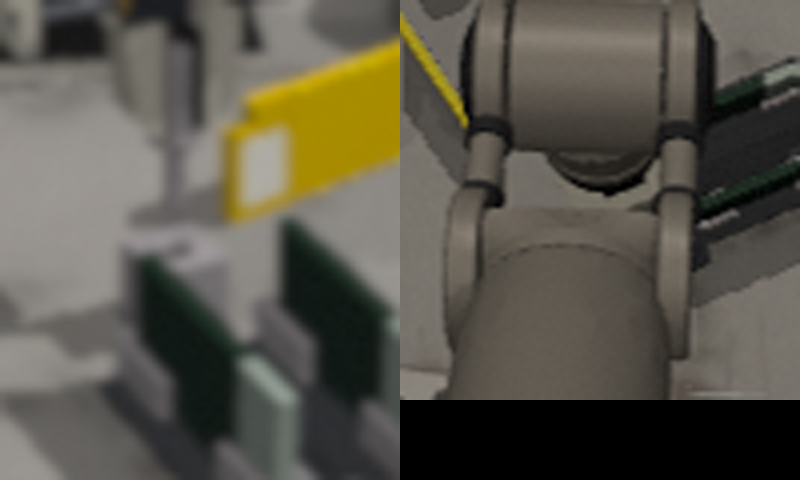

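Side view: the pin shank is at about col 339.4, with its tip at row 224. The boss top's middle and hole are at about col 339.3-339.8, row 231, so they line up. The arm hides the hole in the top view. I'll lower gently while watching the force.

```bash
python3 -m pendant '[[[0,0,0.008],[0,0,0],0.006],[[0,0,0.014],[0,0,0],0.006],[[0,0,0.018],[0,0,0],0.006],[[0,0,0.021],[0,0,0],0.006],[[0,0,0.023],[0,0,0],0.006]]' && python3 -m pendant '[[[0,0,0.002],[0,0,0],0.006],[[0,0,0.004],[0,0,0],0.006],[[0,0,0.006],[0,0,0],0.006]]'; python3 -c "
from h import *
o=get_obs();print(o['contact_force'],o['moment'])"
```

```text
time: 5.38
tool_pos: [531.0, 69.7, 256.6]
tcp_rot: [-3.141, -0.0, 1.982]
contact_force: [-0.1, -0.1, -0.6]
grip_width: 15.3
time: 5.63
tool_pos: [531.2, 69.7, 251.1]
tcp_rot: [3.141, 0.0, 1.982]
contact_force: [0.9, -0.2, 0.2]
grip_width: 15.3
[ 0.87170351 -0.16650965  0.18048666] [ 0.07706311 -0.13102306 -0.00348557]
```

```bash
python3 -m pendant '[[[0,0,0.004],[0,0,0],0.006],[[0,0,0.008],[0,0,0],0.006],[[0,0,0.012],[0,0,0],0.006],[[0,0,0.016],[0,0,0],0.006],[[0,0,0.019],[0,0,0],0.006],[[0,0,0.022],[0,0,0],0.006]]' && python3 -m pendant '[[[0,0,0.002],[0,0,0],0.006],[[0,0,0.004],[0,0,0],0.006],[[0,0,0.005],[0,0,0],0.006]]'
```

```text
time: 6.13
tool_pos: [531.1, 69.7, 228.8]
tcp_rot: [-3.141, -0.0, 1.982]
contact_force: [0.3, -0.2, -1.1]
grip_width: 15.2
time: 6.38
tool_pos: [531.2, 69.7, 225.2]
tcp_rot: [3.141, 0.0, 1.982]
contact_force: [-5.5, -0.9, 19.6]
grip_width: 15.2
```

Firm stop (20 N) at TCP z 225, where the collar should seat, so the pin is home. I'll release it and rise, then look.

```bash
python3 -m pendant '[[[0,0,-0.003],[0,0,0],0.01],[[0,0,-0.004],[0,0,0],0.025],[[0,0,-0.004],[0,0,0],0.04],[[0,0,-0.004],[0,0,0],0.045],[[0,0,-0.004],[0,0,0],0.045],[[0,0,-0.004],[0,0,0],0.045],[[0,0,-0.004],[0,0,0],0.045]]' && python3 -m pendant '[[[0,0,-0.02],[0,0,0],0.045],[[0,0,-0.05],[0,0,0],0.045],[[0,0,-0.08],[0,0,0],0.045],[[0,0,-0.105],[0,0,0],0.045],[[-0.03,0.01,-0.105],[0,0,0],0.045],[[-0.065,0.022,-0.105],[0,0,0],0.045],[[-0.1,0.034,-0.105],[0,0,0],0.045],[[-0.1,0.034,-0.105],[0,0,0],0.045],[[-0.1,0.034,-0.105],[0,0,0],0.045]]'
python3 - <<'E'
from h import *
a,_=cam("side");b,_=cam("top")
W=np.zeros((540,800,3),np.uint8)
W[:,:400]=cv2.resize(a["color"][180:288,320:400,::-1],(400,540),interpolation=2); W[:400,400:]=cv2.resize(b["color"][180:260,270:350,::-1],(400,400),interpolation=2)
cv2.imwrite("pics/c4.png",W)
E
```

```text
time: 6.97
tool_pos: [531.1, 69.7, 228.0]
tcp_rot: [-3.141, -0.0, 1.982]
contact_force: [-0.7, -0.5, 0.2]
grip_width: 44.2
time: 7.72
tool_pos: [602.8, -9.8, 332.4]
tcp_rot: [-3.141, -0.0, 1.979]
contact_force: [-0.5, 0.6, -0.1]
grip_width: 45.0
```

View pics/c4.png

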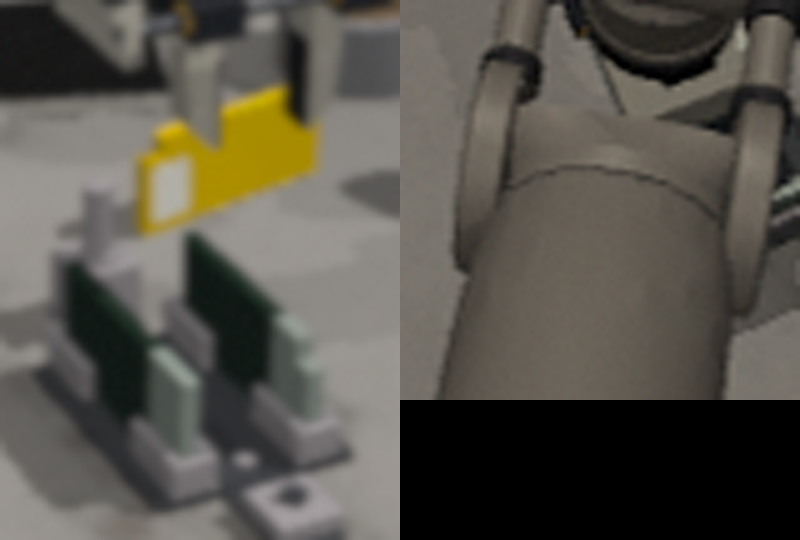

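The pin stands upright in the boss, grip top at about (339.6,217.6). Both glasses are still in their slots and the gripper is over the notched one. I'll descend and grip its clear part.

```bash
python3 -m pendant '[[[0,0,0.03],[0,0,0],0.045],[[0,0,0.06],[0,0,0],0.045],[[0,0,0.08],[0,0,0],0.045],[[0,0,0.095],[0,0,0],0.045],[[0,0,0.108],[0,0,0],0.045],[[0,0,0.115],[0,0,0],0.045],[[0,0,0.119],[0,0,0],0.045],[[0,0,0.119],[0,0,0],0.045],[[0,0,0.119],[0,0,0],0.045]]' 
python3 - <<'E'
from h import *
o=get_obs();a,_=cam("side")
print(proj(a,[[531,69.7,84]]))
P=o['tool_pos']-[0,0,159]; print(P,proj(a,[P,P-[0,0,19]]))
save(a,"c5.png",(320,200,420,300),5)
E
```

```text
time: 8.57
tool_pos: [602.3, -8.0, 214.9]
tcp_rot: [3.141, 0.001, 1.982]
contact_force: [0.6, -0.3, -0.4]
grip_width: 45.0
[[338.36582289 216.38973712]]
[602.31618312  -7.98452405  55.91197564] [[368.09921983 240.42964948]
 [367.8846345  246.91158355]]
```

View pics/c5.png

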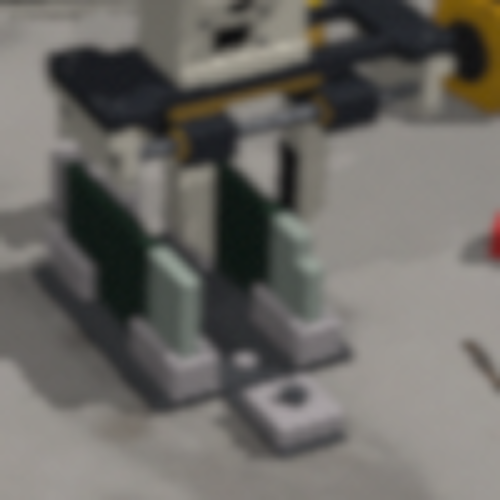

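The notched glass stands between the two fingers at about (366,245), with the pads on the dark part, clear of the frosting at (378,252). I'll close on it.

```bash
python3 -m pendant '[[[0,0,0.002],[0,0,0],0.035],[[0,0,0.002],[0,0,0],0.025],[[0,0,0.002],[0,0,0],0.015],[[0,0,0.002],[0,0,0],0.01],[[0,0,0.002],[0,0,0],0.004],[[0,0,0.002],[0,0,0],0.001],[[0,0,0.002],[0,0,0],0.001],[[0,0,0.002],[0,0,0],0.001],[[0,0,0.002],[0,0,0],0.001],[[0,0,0.002],[0,0,0],0.001]]' && python3 -m pendant '[[[0,0,0],[0,0,0],0.001],[[0,0,0],[0,0,0],0.001],[[0,0,0],[0,0,0],0.001]]'
```

```text
time: 9.45
tool_pos: [602.3, -8.4, 212.3]
tcp_rot: [3.142, 0.0, 1.982]
contact_force: [-0.2, -0.6, 1.0]
grip_width: 8.6
time: 9.7
tool_pos: [602.3, -8.4, 212.3]
tcp_rot: [3.142, 0.0, 1.982]
contact_force: [-0.3, 0.3, 1.7]
grip_width: 8.5
```

```bash
python3 -m pendant '[[[0,0,-0.006],[0,0,0],0.001],[[0,0,-0.015],[0,0,0],0.001],[[0,0,-0.027],[0,0,0],0.001],[[0,0,-0.04],[0,0,0],0.001],[[0,0,-0.06],[0,0,0],0.001],[[0,0,-0.08],[0,0,0],0.001],[[0,0,-0.1],[0,0,0],0.001],[[0,0,-0.12],[0,0,0],0.001],[[0,0,-0.13],[0,0,0],0.001],[[0,0,-0.13],[0,0,0],0.001]]'
python3 - <<'E'
from h import *
a,_=cam("side")
save(a,"c6.png",(300,170,420,300),4)
E
```

```text
time: 10.53
tool_pos: [602.6, -8.3, 345.8]
tcp_rot: [3.136, 0.003, 1.982]
contact_force: [0.3, 0.3, -1.1]
grip_width: 8.6
```

View pics/c6.png

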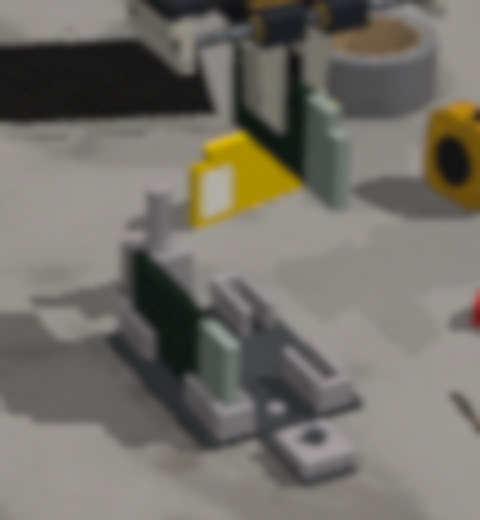

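The notched glass (frosted end at (381,210)) is out. The spare is in its slot and the pin is home at (339,220). Now I'll carry it towards the pad.

```bash
python3 -m pendant '[[[0.02,-0.005,0],[0,0,0],0.001],[[0.055,-0.014,0],[0,0,-0.02],0.001],[[0.09,-0.023,0],[0,0,-0.04],0.001],[[0.125,-0.032,0],[0,0,-0.05],0.001],[[0.16,-0.041,0],[0,0,-0.06],0.001],[[0.195,-0.05,0],[0,0,-0.08],0.001],[[0.23,-0.059,0],[0,0,-0.09],0.001],[[0.265,-0.068,0],[0,0,-0.1],0.001],[[0.3,-0.077,0],[0,0,-0.12],0.001],[[0.335,-0.086,0],[0,0,-0.138],0.001]]' && python3 -m pendant '[[[0.026,-0.01,0],[-0.08,0,0],0.001],[[0.052,-0.021,0],[-0.16,0,0],0.001],[[0.052,-0.021,0],[-0.26,0,0],0.001],[[0.052,-0.021,0],[-0.36,0,0],0.001],[[0.052,-0.021,0],[-0.44,0,0],0.001],[[0.052,-0.021,0],[-0.44,0,0],0.001],[[0.052,-0.021,0],[-0.44,0,0],0.001]]'
python3 -c "
from h import *
o=get_obs();print(o['tool_pos'],o['joint_positions'])"
```

```text
time: 11.42
tool_pos: [387.9, 265.3, 341.0]
tcp_rot: [-3.139, -0.0, 2.12]
contact_force: [0.5, 0.7, -0.8]
grip_width: 8.8
time: 12.0
tool_pos: [343.9, 297.4, 341.2]
tcp_rot: [2.706, 0.0, 2.12]
contact_force: [0.1, 0.4, -1.6]
grip_width: 8.6
[343.87599836 297.42019195 341.20883595] [ 0.54353322  0.19962262  1.96455438  0.00439824  0.54230143 -0.00882716]
```

Tilting straight outward will run joint 5 to its 0.28 limit. I'll tilt partly sideways instead, so joint 4 shares the turn. A script works out the shift and turn for given yaw, tilt and plate centre.

```bash
cat > go.py <<'E'
import sys; from h import *
from scipy.spatial.transform import Rotation as Ro
yaw,t,x,y,z=map(float,sys.argv[1:])
o=get_obs(); p=o['tool_pos']; R0=Ro.from_euler('xyz',o['tcp_rot']); c=np.array([-5,0,174.3])
print("centre now",p+R0.apply(c),"joints",o['joint_positions'].round(3))
R1=Ro.from_euler('xyz',[np.pi-t,0,yaw]); p1=np.array([x,y,z])-R1.apply(c)
w=(R0.inv()*R1).as_rotvec(); d=R0.inv().apply(p1-p)/1000
print("tcp goal",p1,"shift",d.round(4),"turn",w.round(3),np.linalg.norm(w)/.125)
E
python3 go.py 2.62 0.5 477 382 235; python3 go.py 1.62 0.5 477 382 235
```

```text
centre now [409.16320954 331.48997598 183.1508723 ] joints [ 0.544  0.2    1.965  0.004  0.542 -0.009]
tcp goal [431.02819459 312.03919878 387.96264054] shift [-0.033   0.094  -0.0078] turn [-0.064  0.226 -0.446] 4.033843821285084
centre now [409.16320954 331.48997598 183.1508723 ] joints [ 0.544  0.2    1.965  0.004  0.542 -0.009]
tcp goal [393.29134323 382.88395815 387.96264054] shift [ 0.0471  0.0984 -0.0058] turn [-0.064 -0.225  0.446] 4.031820088904923
```

```bash
python3 -m pendant '[[[-0.008,0.023,-0.002],[-0.016,0.056,-0.11],0.001],[[-0.016,0.047,-0.004],[-0.032,0.113,-0.223],0.001],[[-0.025,0.07,-0.006],[-0.048,0.17,-0.335],0.001],[[-0.033,0.094,-0.008],[-0.064,0.226,-0.446],0.001],[[-0.033,0.094,-0.008],[-0.064,0.226,-0.446],0.001],[[-0.033,0.094,-0.008],[-0.064,0.226,-0.446],0.001]]'; python3 go.py 3.1 0.9 477 382 235;python3 go.py 1.3 0.9 477 382 235
```

```text
time: 12.5
tool_pos: [433.2, 311.9, 389.3]
tcp_rot: [2.637, 0.001, 2.623]
contact_force: [-0.2, -1.3, -2.4]
grip_width: 8.9
centre now [479.38934495 382.46110771 236.72649515] joints [ 0.402  0.279  1.713  0.427  0.782 -0.899]
tcp goal [466.32715506 245.79210425 343.34661747] shift [-0.0615 -0.0581  0.0205] turn [-0.388  0.311 -0.366] 4.941954174108516
centre now [479.38934495 382.46110771 236.72649515] joints [ 0.402  0.279  1.713  0.427  0.782 -0.899]
tcp goal [346.77915615 423.34044399 343.34661747] shift [0.1304 0.0251 0.0662] turn [-0.336 -0.859  1.016] 10.97473698998107
```

```bash
python3 -m pendant '[[[-0.01,-0.01,0.0035],[-0.065,0.052,-0.061],0.001],[[-0.02,-0.019,0.007],[-0.13,0.104,-0.122],0.001],[[-0.031,-0.029,0.01],[-0.194,0.156,-0.183],0.001],[[-0.041,-0.039,0.014],[-0.259,0.207,-0.244],0.001],[[-0.051,-0.048,0.017],[-0.323,0.259,-0.305],0.001],[[-0.0615,-0.058,0.0205],[-0.388,0.311,-0.366],0.001],[[-0.0615,-0.058,0.0205],[-0.388,0.311,-0.366],0.001],[[-0.0615,-0.058,0.0205],[-0.388,0.311,-0.366],0.001],[[-0.0615,-0.058,0.0205],[-0.388,0.311,-0.366],0.001]]'; python3 go.py 3.1 0.9 477 382 220
python3 - <<'E'
from h import *
a,_=cam("side");b,_=cam("top")
W=np.zeros((600,800,3),np.uint8)
W[:600,:400]=cv2.resize(a["color"][90:300,240:380,::-1],(400,600),interpolation=2); W[:400,400:]=cv2.resize(b["color"][150:310,130:290,::-1],(400,400),interpolation=2)
cv2.imwrite("pics/c7.png",W); o=get_obs(); print(np.abs(o['dq']).max(),o['grip_width'])
E
```

```text
time: 13.25
tool_pos: [464.0, 246.0, 342.7]
tcp_rot: [2.244, -0.004, 3.095]
contact_force: [0.1, 0.8, -0.6]
grip_width: 8.7
centre now [474.92991317 381.91406025 233.99192183] joints [ 0.129  0.392  1.807  1.066  1.076 -2.003]
tcp goal [466.32715506 245.79210425 328.34661747] shift [-0.0024 -0.0113  0.0089] turn [-0.003  0.001 -0.006] 0.05663570611133453
0.015643299139321335 8.786608112730805
```

View pics/c7.png

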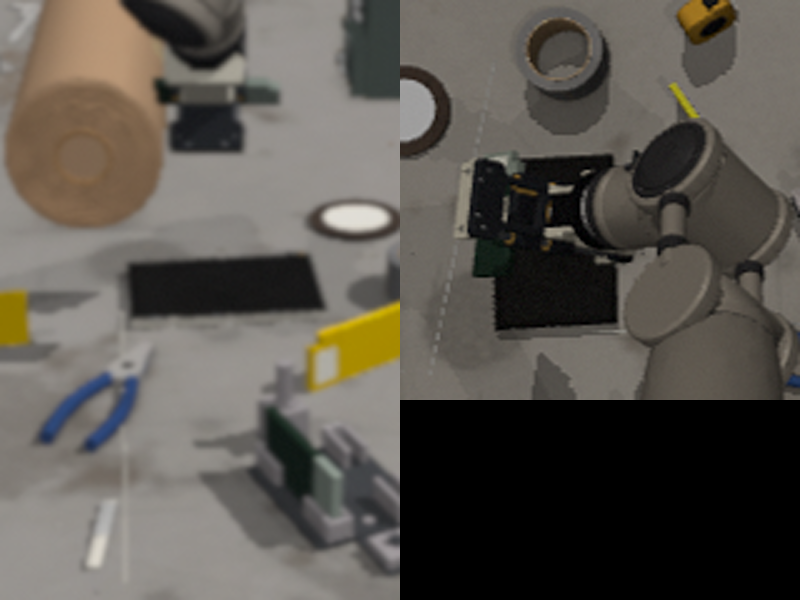

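Side view: the glass is level above the pad, its frosted end at about (333,122). The pin at (340,220) and the spare are in place. Top view: the glass is over the pad's +y part with its broad face up. The plate centre computes to (475,382,234), 218 mm over the pad and about 2 mm off its middle, with the label 38.7° from up. I'll settle, check and hand in.

```bash
python3 -m pendant '[[[0,0,0],[0,0,0],0.001],[[0,0,0],[0,0,0],0.001],[[0,0,0],[0,0,0],0.001],[[0,0,0],[0,0,0],0.001],[[0,0,0],[0,0,0],0.001]]'; python3 - <<'E'
from h import *
from plant import close_job
o=get_obs(); print(np.abs(o['dq']).max(),o['grip_width'],o['tool_pos'],o['tcp_rot'])
close_job()
E
```

```text
time: 13.77
tool_pos: [464.3, 246.3, 343.7]
tcp_rot: [2.242, 0.001, 3.097]
contact_force: [-0.5, 0.8, -1.6]
grip_width: 8.4
0.002311917608084065 8.351552042644576 [464.29735173 246.28757597 343.71098601] [2.24188640e+00 9.34223622e-04 3.09706326e+00]
the job is handed in; nothing more can be done
```

I pushed the pin home in the rack's boss and let go. I then drew the notched glass by its clear part and am holding it still over the job pad; the job was handed in at about 13.8 s. No verdict was reported.

Last checks:
- **Pin:** it came to a firm 20 N stop at the expected seated height. After release it stood upright in the boss in every later picture.
- **Glass position:** the centre works out at about 235 mm up, roughly 218 mm over the pad and about 2 mm off its middle. This comes from the tool pose and assumes no slip in the fingers; the last picture showed the glass level.
- **Glass attitude:** the label side is about 39° from up and the long edges are level. The label side was inferred from the notch; I never saw the label itself.
- **Grip:** the opening reads 8.4 mm on a 9 mm glass, about 35 mm short of the frosting, with joint speeds near zero.
- **Surroundings:** the unnotched glass is still in its slot, and nothing was seen disturbed. I did not measure the soapstone, calliper or tape measure at the end.

Disagreements:
- **Cameras:** they differed by about 2–3 mm in x, and I used values between the two.
- **Tilt:** tilting the glass straight outward would have run joint 5 into its limit, so I tilted it partly sideways.

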